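# Set the drag of a night lamp's swing arm

### The job

The pivot screw of the night lamp's swing arm has worked loose. Tighten the winged thumbscrew on top of the pivot, gently, just until it bottoms and is snug, no harder than finger-tight; back it off a quarter of a turn so that the arm keeps its play; then swing the arm round so that the shade hangs over the soap dish, and let go, leaving the dish, the pacifiers in it and the other things on the dresser where they stand.

Things in the scene. Friction and masses are not known exactly. Their poses are not given: they have to be found in the camera images.
- lamp: white plastic night lamp, 190 mm tall, fixed to the dresser. Round base 92 mm across; 20 mm post on its vertical axis; on the post turns a swing arm, with the thumbscrew above it on the same axis. Origin: centre of the base's underside, on the axis; z up. Its toggle switch is not needed
- screw: black winged thumbscrew on the lamp's axis: a flat blade 40 mm long (its x axis), 9 mm thick (y axis), 24 mm high, from 166 to 190 mm above the dresser, on a bare stem down to the washer at 154 mm. Pinch its two flat faces from above. Origin on the axis, 180 mm up; z up. Clockwise from above tightens; it starts 2.1 to 3.9 rad from its bottom, and stays at its height and where it is left
- washer_under (a point): middle of the underside of the steel washer (31 mm across, 3 mm) under the thumbscrew. It rides with the screw, 1 mm a turn: 0.33 to 0.62 mm above seat_mark at the start, level with it where the screw bottoms, 0.25 mm above it a quarter turn back from there. Far too fine to measure: the bottom must be felt, and the wing then points a different way every time
- nylon_top (a point): middle of the top of the springy nylon ring that the washer bottoms on; level with seat_mark until the screw bottoms, then squeezed down by turning on, 0.16 mm per rad. Felt at the screw: 0.03 N m while it runs, and from the bottom on 1.5 N m more per rad turned; 0.15 to 0.3 N m is snug, over 0.5 N m crushes the ring. Let go, it springs back to where it just bottomed
- seat_mark (a point): point fixed on the lamp's axis, 151.2 mm above the dresser, at the top of the nylon ring when it is not squeezed
- swing (a joint): angle in rad of the swing arm about the lamp's vertical axis: at 0 the arm points along the lamp's y axis, growing anticlockwise seen from above, range -1.2 to 1.2. It starts at -0.8 to -0.45, drags with about 0.15 N m (1.1 N at the finial) and stays where it is left
- finial (a point): middle of the round white finial on top of the shade, the place to pinch and swing the arm from above: a cylinder 19 mm across and 28 mm high, upright, 140 mm from the lamp's axis. This point lies 174 mm above the dresser; the finial reaches from 158 to 186 mm; below it are a thinner neck and, at 146 mm, the arm and the top of the shade
- shade (a point): centre of the round shade's lower rim, straight under the finial, 84 mm above the dresser; the white shade is 84 mm across below
- dish: white ceramic soap dish, loose, 115 mm (its x axis) by 75 mm, 26 mm high, origin under its centre. Its centre lies 115 to 155 mm from the lamp's axis, so that the shade can hang over it at a swing of 0.2 to 0.7 rad. With the pacifiers in it, it is 40 mm high
- pacifier_a: pacifier standing nipple up in the soap dish (-x end), 44 mm by 30 mm, 34 mm high, loose, origin under its centre. Leave alone
- pacifier_b: pacifier standing nipple up in the soap dish (middle), 44 mm by 30 mm, 34 mm high, loose, origin under its centre. Leave alone
- pacifier_c: pacifier standing nipple up in the soap dish (+x end), 44 mm by 30 mm, 34 mm high, loose, origin under its centre. Leave alone
- brush_holder: round stainless steel bottle brush holder, 92 mm across, 128 mm high, with a white brush handle up to 270 mm; loose, origin under its centre. Leave alone
- acrylic_box: clear acrylic box with lid, 108 mm by 158 mm (y axis), 92 mm high with its knob, loose, origin under its centre. Leave alone

How it is judged:
By the outcome, as a careful person would: the job done as asked, in the order asked, and still so for the second after the job is handed in, with the robot touching nothing.
It also fails if it takes over 72 s, if anything falls off the work surface, if the arm or the gripper's body presses on something with over 40 N, if the wrist force passes 120 N, or if a joint passes its speed limit or range.

### The arm

A 6-joint arm with a two-finger parallel gripper is mounted at the origin on the work surface. World frame = base frame: x ahead of the robot, y to its left, z up, the work surface at z = 0. Lengths are in m, angles in rad, forces in N, time in s.
With the tool pointing down it reaches from about 0.275 to 0.775 m from the base axis. Payload 14.6 kg.
Tool frame: the origin (TCP) lies on the mounting face of the last link; the fingertips stand r.tip_extent ahead of it and the grasp point (between the pads) lies 155 mm ahead of it (r.tip_extent is the distance from the TCP to the fingertips, in m); z points along the fingers, y is the line along which they close (so a half turn about z gives the same grasp; the last joint's range is limited). The gripper opens to 85 mm and grips with 20 to 120 N. Pads are 22 mm wide; open, the fingers measure 114 mm over their backs; the gripper's body (76 mm by 85 mm) begins 54 mm behind the grasp point. The pads swing forward as they close: fully open they stand 13 mm farther back than shut.
Start: joints at [0.968, 0.263, -0.048, 1.259, 0, 1.415], TCP at [0.227, 0.473, 0.405] pointing down, gripper open.
Joint ranges: [-2.65, 2.65], [-0.89, 1.7], [-1.18, 1.37], [-2.13, 2.11], [-1.35, 1.29], [-3.14, 3.14]. Speed limits (rad/s): [1.89, 1.89, 2.57, 2.79, 3.14, 3.14].

### API

Orientations are given as a unit quaternion [x, y, z, w].
In Python, from workcell import get_state, capture, camera_params, r gives the robot as it stands.
- The arm moves only by the shell command python3 -m pendant 'ROWS' [FORCE]. ROWS is JSON, one flat list of numbers, 5 for each row, row after row: the shift along the tool's x, y, z in cm, then the turn about the tool's z in degrees, then the finger opening in cm, from 0 to 8.54. A call has 1 to 10 rows; each row is the pose to reach, as a shift and turn from the pose commanded when the call began, along the tool's axes at that moment; what a row does not reach only later rows make up. A row lasts 1/12 s, in which the tool goes at most 41.7 mm and 7.16 degrees, less where a joint would pass 70% of its speed; a pose out of reach is approached as far as the arm can. A call with a gripper value outside its range is refused whole. The fingers move at their own pace and stop on an object; FORCE is the grip in N (left out, the last holds). Time passes only in rows, so rows that repeat a pose let the fingers close. It gives the time, the measured TCP pose, the force, the opening and the grip force at its end, in the units of the state.
- get_state(): the state, without advancing time (a new reading comes with each control period).
- capture(name): name is "scene" or "top" or "wrist"; returns the picture (400x640x3 uint8, blue, green, red); there is no depth.
- camera_params(name): a dict with "fx", "fy", "cx", "cy" (pixels), "world_to_cam" (4x4, takes a point from world to camera coordinates). Camera axes: x right, y up, looking along -z (the intrinsics and any distortion apply to the point x, -y, -z); pixel columns grow to the right and rows downward; lengths in m; the calibration is good to about 2 mm. A picture is of the moment at which its call begins: read the wrist's pose just before it. camera_params takes no time and is no camera call; for the wrist camera it gives the pose at the moment of the call.
- r.sign_off(): hands the job in; it is judged then, once.
The state is a dict: "clock": time; "q": joint angles; "qvel": joint speeds; "joint_torque": joint torques, N m; "tool_pos": TCP position; "ee_rot": TCP orientation; "force": force on the tool from outside, world axes, zero at the start; "ft_torque": the same for the moment, N m; "finger_gap": finger opening in m; "grip_force": force on a finger pad.
Only numpy, scipy, OpenCV 4.12 (cv2) and the standard library are available. Lean on these libraries where they do the work, as an engineer would, in place of code of your own. Each camera call takes 0.05 s, during which the arm holds its last target. There are 200 camera calls.

## Working session

There is one attempt and no reset: what is moved stays moved. The work goes in short steps, Python scripts to look and compute and a shell command to move; the robot and the scene stay as the last step left them, time stands still between calls to the robot, and variables do not carry over. Pictures are saved under pics/ and viewed, at most 12 in all, crops included, and the job is handed in when it is done.

```bash
mkdir -p pics; ls; python3 - <<'E'
from workcell import get_state,capture,camera_params,r
import cv2,numpy as np
print(get_state(), r.tip_extent)
for n in ("scene","top"):
    cv2.imwrite(f"pics/{n}0.png",capture(n)); p=camera_params(n); print(n,p)
E
```

```text
pics
{'clock': 0.0, 'q': array([ 9.67716434e-01,  2.63530629e-01, -4.89438456e-02,  1.25944533e+00,
        1.18550361e-05,  1.41551981e+00]), 'qvel': array([ 6.35429260e-04,  2.56965352e-05, -1.61395983e-03, -1.05112837e-03,
        1.56481311e-03,  1.22710156e-03]), 'joint_torque': array([ 4.01848520e-03, -6.37613440e+01,  3.84566367e+01,  1.35232255e-02,
        3.39621511e-05,  1.75852131e-05]), 'tool_pos': array([0.22725049, 0.47315198, 0.40421848]), 'ee_rot': array([ 2.22035570e-01,  9.75038404e-01, -5.19644705e-04, -2.13438446e-04]), 'force': array([-0.39102829,  0.15282142, -1.00454053]), 'ft_torque': array([-0.00804579,  0.00577855,  0.021874  ]), 'grip_force': 0.0, 'finger_gap': 0.0857828637946251} 0.1734
scene {'fx': 420.3171004377145, 'fy': 420.3171004377145, 'cx': 313.04223589727104, 'cy': 201.52370436027192, 'world_to_cam': array([[-0.63474029,  0.77257899, -0.01504872,  0.48072094],
       [-0.60855626, -0.48779033,  0.62587528,  0.24537443],
       [ 0.47619747,  0.40642625,  0.77977796, -1.34037303],
       [ 0.        ,  0.        ,  0.        ,  1.        ]])}
top {'fx': 474.01536635168833, 'fy': 474.01536635168833, 'cx': 319.80171348763605, 'cy': 200.75062313843543, 'world_to_cam': array([[ 0.00690634, -0.99988829, -0.01325553, -0.10731704],
       [ 0.99694291,  0.00585309,  0.07791391, -0.62489352],
       [-0.07782762, -0.0137531 ,  0.99687196, -0.99257446],
       [ 0.        ,  0.        ,  0.        ,  1.        ]])}
```

View pics/top0.png

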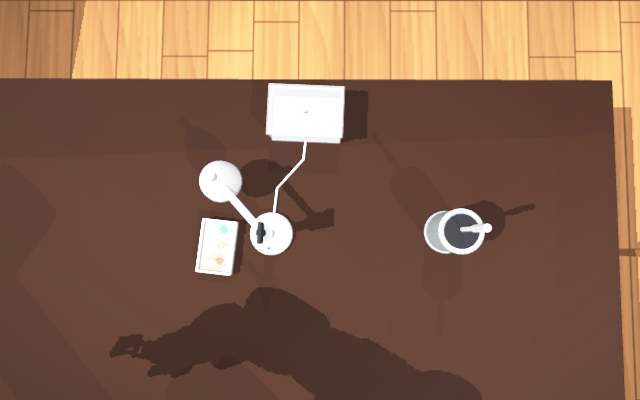

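View pics/scene0.png

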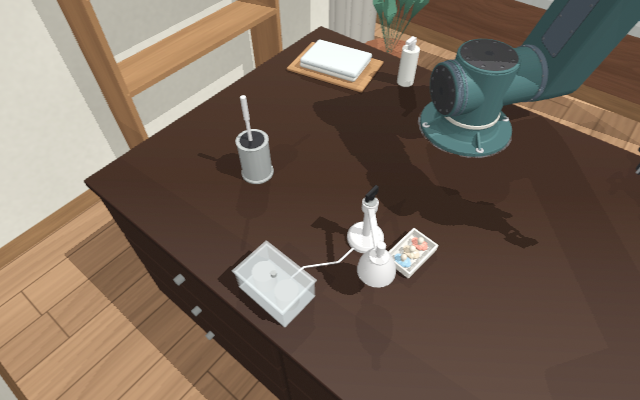

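The top view shows the lamp base near (271,234), the screw near (261,233), the finial near (212,178) and the dish near (217,247). I'll enlarge this area.

```bash
python3 - <<'E'
import cv2
a=cv2.imread("pics/top0.png")[150:290,185:315]
cv2.imwrite("pics/topc.png",cv2.resize(a,None,fx=5,fy=4.25 and 4.25,interpolation=cv2.INTER_CUBIC) if 0 else cv2.resize(a,(520,560),interpolation=cv2.INTER_CUBIC))
a=cv2.imread("pics/scene0.png")[180:290,340:445]
cv2.imwrite("pics/scenec.png",cv2.resize(a,(525,550),interpolation=cv2.INTER_CUBIC))
E
```

```text
(no output)
```

View pics/topc.png

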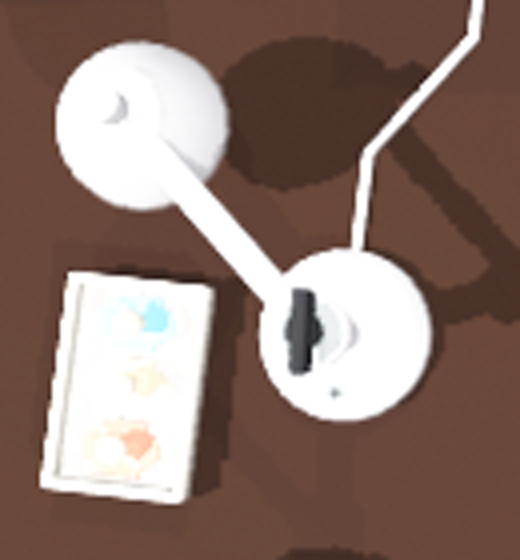

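View pics/scenec.png

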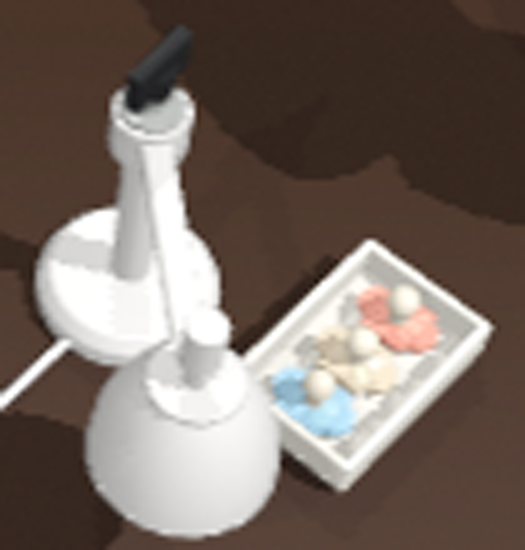

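Top crop (×4): the blade's top runs (302,291)–(300,373), the finial top is at (114,107), and the dish corners are (70,272), (214,290), (187,502) and (42,487). Scene crop (×5): the blade top is around (162,60), the finial top at (209,322), and the dish corners include (371,240), (492,325) and (340,490). Next I'll turn these into world positions.

```bash
cat > h.py <<'E'
import numpy as np,cv2
from workcell import get_state,capture,camera_params,r
from scipy.spatial.transform import Rotation as R
def ray(n,uv,p=None):
    p=p or camera_params(n); M=p["world_to_cam"]; Rm=M[:3,:3]; c=-Rm.T@M[:3,3]
    d=Rm.T@np.array([(uv[0]-p["cx"])/p["fx"],-(uv[1]-p["cy"])/p["fy"],-1]); return c,d
def at(n,uv,z,p=None):
    c,d=ray(n,uv,p); return c+d*(z-c[2])/d[2]
def top(u,v,z): return at("top",((u+.5)/4-.5+185,(v+.5)/4-.5+150),z)
def sc(u,v,z): return at("scene",((u+.5)/5-.5+340,(v+.5)/5-.5+180),z)
E
python3 - <<'E'
from h import *
np.set_printoptions(precision=4,suppress=True)
a,b=top(302,291,.19),top(300,373,.19); print("blade",a,b,(a+b)/2,np.linalg.norm(a-b))
print("base",top(346,334,.018))
print("fin",top(114,107,.186),sc(209,320,.186))
d=[top(*c,.026) for c in((70,272),(214,290),(187,502),(42,487))]; print("dish",np.mean(d,0),[np.linalg.norm(d[i]-d[i-1]) for i in range(4)])
print([sc(*c,.026) for c in((371,240),(492,325),(340,490))],d)
print("blade sc",sc(185,33,.19),sc(135,80,.19))
E
```

```text
blade [0.5732 0.0009 0.19  ] [0.5366 0.0011 0.19  ] [0.5549 0.001  0.19  ] 0.03652688026664355
base [0.5557 0.0008 0.018 ]
fin [0.6561 0.0882 0.186 ] [0.6553 0.0974 0.186 ]
dish [0.5265 0.1155 0.026 ] [np.float64(0.11476749133326863), np.float64(0.07795644218923739), np.float64(0.1129388450320238), np.float64(0.07761513402285948)]
[array([0.4658, 0.0903, 0.026 ]), array([0.4728, 0.1627, 0.026 ]), array([0.5973, 0.1525, 0.026 ])] [array([0.5877, 0.1483, 0.026 ]), array([0.5786, 0.0708, 0.026 ]), array([0.4663, 0.0829, 0.026 ]), array([0.4735, 0.1602, 0.026 ])]
blade sc [0.5378 0.0061 0.19  ] [0.5739 0.0043 0.19  ]
```

```bash
python3 -m pendant '[-3.3,-1.9,0,-1.7,8.5,-6.6,-3.7,0,-3.4,8.5,-10,-5.6,0,-5.1,8.5,-13.3,-7.5,0,-6.8,8.5,-16.6,-9.4,0,-8.5,8.5,-20,-11.2,0,-10.2,8.5,-23.3,-13.1,0,-12,8.5,-26.6,-15,0,-13.7,8.5,-30,-16.9,0,-15.4,8.5,-33.3,-18.7,0,-17.1,8.5]' 40; python3 - <<'E'
from h import *
s=get_state(); Rm=R.from_quat(s["ee_rot"]).as_matrix(); print(s["clock"],s["tool_pos"],s["q"],Rm[:,1]); print(Rm.T@(np.array([.555,.003,.40])-s["tool_pos"])*100)
E
```

```text
clock: 0.93
tool_pos: [0.4471, 0.1586, 0.4046]
ee_rot: [0.074, 0.997, -0.0, -0.0]
force: [0.9, 1.0, 0.7]
finger_gap: 0.0853
grip_force: 0.0
0.9333 [0.44714795 0.1585642  0.40459826] [ 1.68779164e-01  1.76597949e-01 -1.64948907e-01  1.22947273e+00
 -3.28568468e-06  3.16837701e-01] [ 1.47518181e-01  9.89059341e-01 -7.26826421e-05]
[-12.9621595  -13.79517494   0.45809197]
```

```bash
python3 -m pendant '[-2.6,-2.8,0.1,-1.7,8.5,-5.2,-5.5,0.2,-3.4,8.5,-7.8,-8.3,0.3,-5.1,8.5,-10.4,-11,0.4,-6.8,8.5,-13,-13.8,0.4,-8.5,8.5,-13,-13.8,0.4,-8.5,8.5,-13,-13.8,0.4,-8.5,8.5]'; python3 - <<'E'
from h import *
s=get_state(); Rm=R.from_quat(s["ee_rot"]).as_matrix(); p=camera_params("wrist"); cv2.imwrite("pics/w1.png",capture("wrist")); print(s["tool_pos"],s["q"],Rm[:,1],p)
for q in ((.556,.003,.19),(.657,.094,.186)):
  v=p["world_to_cam"]@np.array([*q,1]); print(p["cx"]-p["fx"]*v[0]/v[2],p["cy"]+p["fy"]*v[1]/v[2])
E
```

```text
clock: 1.52
tool_pos: [0.5553, 0.0031, 0.3998]
ee_rot: [0.002, 1.0, 0.0, -0.001]
force: [0.0, 0.5, 0.0]
finger_gap: 0.0849
grip_force: 0.0
[0.5552768  0.00311157 0.39979557] [-1.41156990e-01  3.17434906e-01  1.73420051e-02  1.27210887e+00
  1.59224493e-05 -1.37494128e-01] [3.66300944e-03 9.99993269e-01 2.08404270e-04] {'fx': 358.4647062589676, 'fy': 358.4647062589676, 'cx': 324.69852030967485, 'cy': 198.02633492000191, 'world_to_cam': array([[ 2.67678862e-03,  9.99994653e-01,  1.87829961e-03,
        -4.77946662e-03],
       [-9.48866639e-01,  3.13283936e-03, -3.15661665e-01,
         5.66269357e-01],
       [-3.15665862e-01, -9.37296284e-04,  9.48869952e-01,
        -2.00142894e-01],
       [ 0.00000000e+00,  0.00000000e+00,  0.00000000e+00,
         1.00000000e+00]])}
324.819045564361 237.0465361828753
466.33899236758197 377.23973203885316
```

View pics/w1.png

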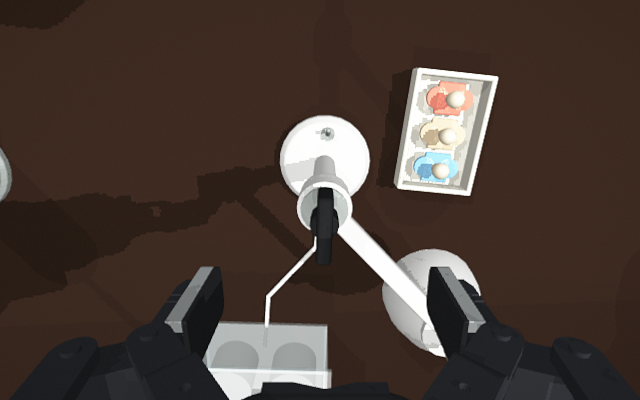

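The wrist view shows the screw blade upright at column 325, with its near end at row 264. The base disc is centred near (325,159) and the dish runs from (412,68) to (472,195). I'll check these and work out the descent.

```bash
python3 - <<'E'
from h import *
for uv,z in(((325,264),.17),((325,264),.19),((325,159),.018),((325,207),.155)): print(at("wrist",uv,z))
d=[at("wrist",c,.026) for c in((415,69),(497,76),(470,195),(398,187))]; print(np.mean(d,0),d)
im=cv2.imread("pics/w1.png").max(2); 
for v in range(190,270,8): print(v,np.where(im[v,300:350]<45)[0]+300)
E
```

```text
[0.58302299 0.00426229 0.17      ]
[0.57201148 0.00421988 0.19      ]
[0.54932271 0.00473153 0.018     ]
[0.55068598 0.00434491 0.155     ]
[0.52438839 0.11870031 0.026     ] [array([0.46528483, 0.0858976 , 0.026     ]), array([0.47136754, 0.16073889, 0.026     ]), array([0.58472764, 0.15059321, 0.026     ]), array([0.57617355, 0.07757153, 0.026     ])]
190 [319 320 321 322 323 324 325 326 327 328 329 330 331 332]
198 [318 319 320 321 322 323 324 325 326 327 328 329 330 331 332]
206 [317 318 319 320 322 324 330 331 332]
214 [312 313 314 315 316 317 318 319 320 321 322 331 332 333 334 335 336]
222 [311 312 313 314 315 316 317 318 319 320 330 331 332 333 334 335 336 337]
230 [311 312 313 314 315 316 317 318 319 330 331 332 333 334 335 336]
238 [313 317 318 319 320 321 322 323 324 325 326 327 328 329 330 331 332 333
 335 338 339 340 341]
246 [300 301 302 303 310 311 317 318 319 320 321 322 323 324 325 326 327 328
 329 330 331 332 335 336 337 339 340 342 343 344 345 346 347 348 349]
254 [301 302 303 304 313 314 315 316 317 318 319 320 321 322 323 324 325 326
 327 328 329 330 331 332 336 337 338 340 341 342 343 346 348 349]
262 [305 306 307 309 311 312 315 316 317 318 319 320 321 322 323 324 325 326
 327 328 329 330 331 332 334 335 336 337 338 341 342 343 344 346 347 349]
```

```bash
python3 -m pendant '[0.1,0,3,0,5,0.2,0,6,0,4,0.2,0,6.4,0,3,0.2,0,6.4,0,2,0.2,0,6.4,0,2,0.2,0,6.4,0,2]' 30; python3 -m pendant '[0,0,0,0,0.5,0,0,0,0,0.5,0,0,0,0,0.5,0,0,0,0,0.5,0,0,0,0,0.5,0,0,0,0,0.5,0,0,0,0,0.5,0,0,0,0,0.5]' 30; cat > s.py <<'E'
from h import *
s=get_state(); print(s["clock"],"F",s["force"].round(2),"T",s["ft_torque"].round(4),"q",s["q"].round(3),"gap",round(s["finger_gap"],4),s["tool_pos"].round(4))
E
python3 s.py
```

```text
clock: 2.07
tool_pos: [0.5527, 0.0048, 0.3384]
ee_rot: [0.0, 1.0, -0.001, 0.001]
force: [-1.5, -4.5, -1.9]
finger_gap: 0.0201
grip_force: 2.0
clock: 2.73
tool_pos: [0.5527, 0.0038, 0.3385]
ee_rot: [0.001, 1.0, -0.002, 0.001]
force: [-3.5, -13.0, 1.2]
finger_gap: 0.0157
grip_force: 29.4
2.7333 F [ -3.51 -13.02   1.25] T [-2.5661  0.6523 -0.0748] q [-0.14   0.337 -0.122  1.109 -0.004 -0.138] gap 0.0157 [0.5527 0.0038 0.3385]
```

```bash
python3 - <<'E'
from h import *
a=capture("wrist")[160:400,200:450]; b=cv2.imread("pics/w1.png")[170:280,270:380]
cv2.imwrite("pics/w2.png",np.hstack([cv2.resize(a,(500,480)),cv2.resize(b,(300,480),interpolation=cv2.INTER_CUBIC)]))
E
```

```text
(no output)
```

View pics/w2.png

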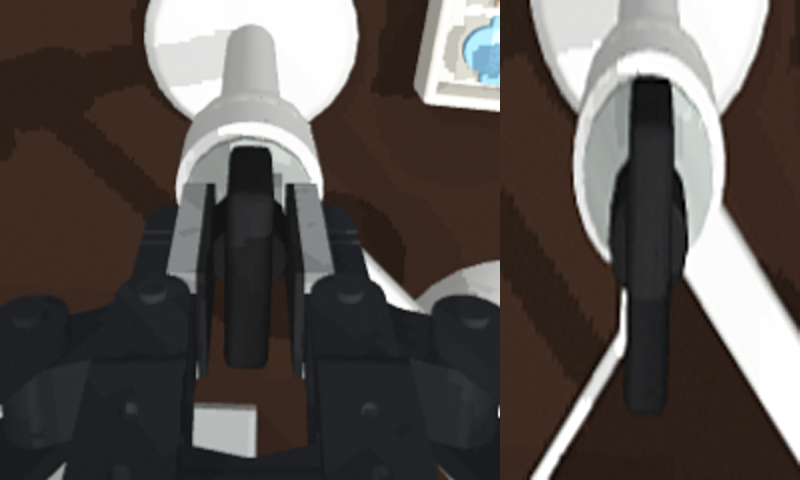

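The left crop shows the blade centred between the pads. The pad tips are holding a round collar about 16 mm wide under the blade, so I'm too low. I'll open, rise 7 mm and close again.

```bash
python3 -m pendant '[0,0,0,0,3,0,0,0,0,3,0,0,0,0,3,0,0,-0.4,0,3,0,0,-0.7,0,2.5,0,0,-0.7,0,2.5]' 30; python3 s.py; python3 -m pendant '[0,0,0,0,0.4,0,0,0,0,0.4,0,0,0,0,0.4,0,0,0,0,0.4,0,0,0,0,0.4,0,0,0,0,0.4,0,0,0,0,0.4,0,0,0,0,0.4]' 30; python3 s.py
```

```text
clock: 3.28
tool_pos: [0.5527, 0.0048, 0.3447]
ee_rot: [0.0, 1.0, -0.0, 0.001]
force: [0.5, -0.4, 0.5]
finger_gap: 0.025
grip_force: 0.0
3.2833 F [ 0.46 -0.35  0.49] T [-0.0202 -0.0399  0.0063] q [-0.139  0.334 -0.109  1.126  0.    -0.138] gap 0.025 [0.5527 0.0048 0.3447]
clock: 3.95
tool_pos: [0.5527, 0.0037, 0.3444]
ee_rot: [0.001, 1.0, -0.002, 0.001]
force: [-1.7, -10.8, 8.6]
finger_gap: 0.0148
grip_force: 29.3
3.95 F [ -1.72 -10.8    8.57] T [-2.4144  0.3495 -0.0106] q [-0.14   0.334 -0.11   1.125 -0.003 -0.138] gap 0.0148 [0.5527 0.0037 0.3444]
```

```bash
python3 -m pendant '[0,0,0,0,3,0,0,0,0,3,0,0,0,0,3,0,-0.1,-0.3,0,2.5,0,-0.1,-0.6,0,2.5,0,-0.1,-0.6,0,2.5]' 30; python3 s.py; python3 -m pendant '[0,0,0,0,0.2,0,0,0,0,0.2,0,0,0,0,0.2,0,0,0,0,0.2,0,0,0,0,0.2,0,0,0,0,0.2,0,0,0,0,0.2,0,0,0,0,0.2]' 30; python3 s.py
```

```text
clock: 4.45
tool_pos: [0.5527, 0.0037, 0.3503]
ee_rot: [0.0, 1.0, -0.0, 0.0]
force: [-0.3, 0.6, 0.5]
finger_gap: 0.0248
grip_force: 0.0
4.45 F [-0.31  0.57  0.46] T [-0.0097 -0.0208 -0.0202] q [-0.141  0.331 -0.098  1.141  0.    -0.14 ] gap 0.0248 [0.5527 0.0037 0.3503]
clock: 5.12
tool_pos: [0.5526, 0.0032, 0.3501]
ee_rot: [0.001, 1.0, -0.001, 0.0]
force: [-1.2, -6.1, 4.9]
finger_gap: 0.014
grip_force: 29.2
5.1167 F [-1.18 -6.12  4.88] T [-1.1517  0.1929 -0.0017] q [-0.141  0.331 -0.098  1.14  -0.002 -0.14 ] gap 0.014 [0.5526 0.0032 0.3501]
```

```bash
python3 -m pendant '[0,0,0,0,3,0,0,0,0,3,0,0,0,0,3,0,-0.05,-0.3,0,2.5,0,-0.05,-0.4,0,2.5,0,-0.05,-0.4,0,2.5]' 30; python3 s.py; python3 -m pendant '[0,0,0,0,0.2,0,0,0,0,0.2,0,0,0,0,0.2,0,0,0,0,0.2,0,0,0,0,0.2,0,0,0,0,0.2,0,0,0,0,0.2,0,0,0,0,0.2]' 30; python3 s.py; python3 - <<'E'
from h import *
print(camera_params("wrist")["world_to_cam"].round(3).tolist())
a=capture("wrist")[190:370,230:420]; 
a=cv2.convertScaleAbs(a,alpha=2.5,beta=10)
cv2.imwrite("pics/w3.png",cv2.resize(a,(600,568),interpolation=cv2.INTER_CUBIC))
E
```

```text
clock: 5.62
tool_pos: [0.5526, 0.0032, 0.354]
ee_rot: [0.0, 1.0, 0.0, 0.0]
force: [0.1, -0.8, -0.8]
finger_gap: 0.0246
grip_force: 0.0
5.6167 F [ 0.14 -0.83 -0.82] T [-0.0032  0.0653 -0.0085] q [-0.142  0.33  -0.09   1.151  0.    -0.141] gap 0.0246 [0.5526 0.0032 0.354 ]
clock: 6.28
tool_pos: [0.5526, 0.003, 0.3538]
ee_rot: [0.001, 1.0, -0.0, 0.0]
force: [-0.1, -5.2, 3.3]
finger_gap: 0.0076
grip_force: 32.3
6.2833 F [-0.13 -5.2   3.32] T [-1.0889 -0.0585  0.0496] q [-1.42e-01  3.30e-01 -9.00e-02  1.15e+00 -1.00e-03 -1.41e-01] gap 0.0076 [0.5526 0.003  0.3538]
[[0.0, 1.0, 0.001, -0.003], [-0.948, 0.001, -0.317, 0.549], [-0.317, -0.001, 0.948, -0.156], [0.0, 0.0, 0.0, 1.0]]
```

View pics/w3.png

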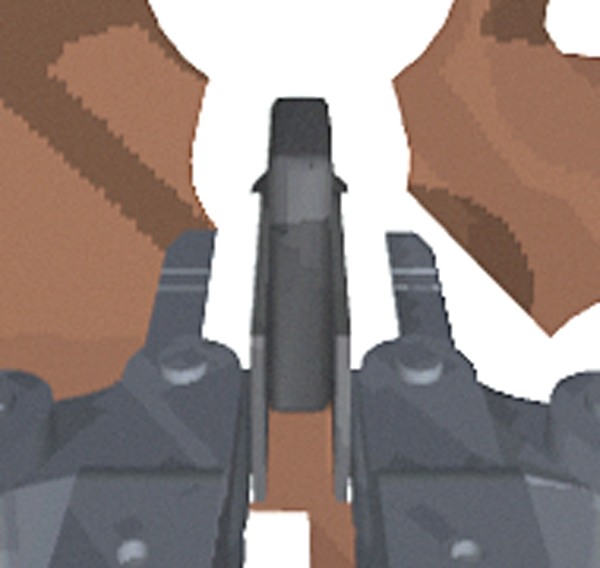

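Now the gap is 8 mm, so the pads are flat on the blade just above the collar. The bottom is at least 120° away, so I'll turn clockwise (positive about tool z).

```bash
python3 -m pendant '[0,-0.02,0,3,0.2,0,-0.02,0,7,0.2,0,-0.02,0,7,0.2]' 40; python3 s.py; python3 -m pendant '[0,0,0,7,0.2,0,0,0,14,0.2,0,0,0,21,0.2,0,0,0,28,0.2,0,0,0,35,0.2,0,0,0,42,0.2,0,0,0,48,0.2,0,0,0,48,0.2]'; python3 s.py
```

```text
clock: 6.58
tool_pos: [0.5526, 0.003, 0.3538]
ee_rot: [0.063, 0.998, 0.0, 0.0]
force: [1.4, -3.3, 5.0]
finger_gap: 0.0075
grip_force: 42.8
6.5833 F [ 1.37 -3.27  5.05] T [-0.6904 -0.0745  0.0057] q [-0.142  0.33  -0.09   1.15   0.    -0.016] gap 0.0075 [0.5526 0.003  0.3538]
clock: 7.25
tool_pos: [0.5528, 0.0033, 0.3539]
ee_rot: [0.463, 0.886, 0.001, 0.0]
force: [3.7, 1.9, 3.2]
finger_gap: 0.0072
grip_force: 42.7
7.25 F [3.67 1.87 3.22] T [ 0.3808 -0.7134  0.0088] q [-1.42e-01  3.30e-01 -9.00e-02  1.15e+00  1.00e-03  8.22e-01] gap 0.0072 [0.5528 0.0033 0.3539]
```

```bash
python3 -m pendant '[0,0,0,7,0.2,0,0,0,14,0.2,0,0,0,21,0.2,0,0,0,28,0.2,0,0,0,35,0.2,0,0,0,42,0.2,0,0,0,49,0.2,0,0,0,55,0.2,0,0,0,55,0.2]'; python3 s.py; python3 -m pendant '[0,0,0,4,0.2,0,0,0,8,0.2,0,0,0,8,0.2,0,0,0,8,0.2]'; python3 s.py;  python3 - <<'E'
from h import *
a=capture("wrist")[100:400,200:450]
a=cv2.convertScaleAbs(a,alpha=2,beta=10)
cv2.imwrite("pics/w4.png",cv2.resize(a,(500,600),interpolation=cv2.INTER_CUBIC))
E
```

```text
clock: 8.0
tool_pos: [0.5533, 0.0033, 0.3539]
ee_rot: [0.82, 0.573, 0.001, 0.0]
force: [8.4, 2.9, -0.2]
finger_gap: 0.0077
grip_force: 42.3
8.0 F [ 8.44  2.89 -0.2 ] T [ 0.6416 -1.7434 -0.0214] q [-0.142  0.33  -0.09   1.149  0.002  1.78 ] gap 0.0077 [0.5533 0.0033 0.3539]
clock: 8.33
tool_pos: [0.5534, 0.0033, 0.3539]
ee_rot: [0.856, 0.517, 0.001, 0.0]
force: [8.8, 3.0, 0.1]
finger_gap: 0.0073
grip_force: 42.2
8.3333 F [8.84 3.04 0.13] T [ 5.8070e-01 -1.8463e+00 -1.2000e-03] q [-0.142  0.33  -0.09   1.149  0.002  1.913] gap 0.0073 [0.5534 0.0033 0.3539]
```

View pics/w4.png

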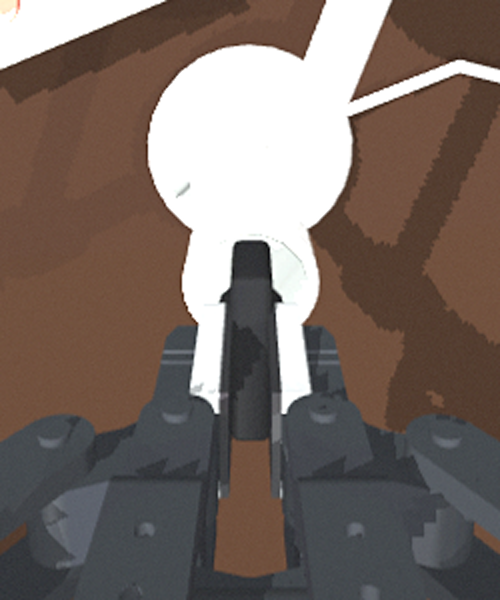

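The blade has turned with the jaws and stays in line with them. I'll ease the 1 mm offset and feel on in 8° steps.

```bash
python3 -m pendant '[0.05,0.09,0,0,0.2,0.05,0.09,0,0,0.2]'; python3 s.py; python3 -m pendant '[0,0,0,3,0.2,0,0,0,6,0.2,0,0,0,8,0.2,0,0,0,8,0.2,0,0,0,8,0.2]'; python3 s.py
```

```text
clock: 8.55
tool_pos: [0.5538, 0.0033, 0.3539]
ee_rot: [0.856, 0.517, 0.001, -0.0]
force: [2.4, 2.4, 4.8]
finger_gap: 0.0072
grip_force: 42.7
8.55 F [2.44 2.43 4.77] T [ 0.6154 -0.7298  0.0382] q [-1.410e-01  3.320e-01 -8.700e-02  1.151e+00  1.000e-03  1.914e+00] gap 0.0072 [0.5538 0.0033 0.3539]
clock: 8.97
tool_pos: [0.5539, 0.0033, 0.3539]
ee_rot: [0.89, 0.456, 0.001, -0.0]
force: [4.9, 3.1, 3.4]
finger_gap: 0.0073
grip_force: 42.6
8.9667 F [4.95 3.14 3.41] T [ 0.5217 -0.8611  0.0535] q [-1.410e-01  3.320e-01 -8.800e-02  1.151e+00  1.000e-03  2.054e+00] gap 0.0073 [0.5539 0.0033 0.3539]
```

```bash
sed -i 's/^s=get_state.*/s=get_state(); print(s["clock"],"F",s["force"].round(1),"T",s["ft_torque"].round(4),"q6",s["q"][5].round(4),s["joint_torque"][5].round(4),s["tool_pos"].round(4))/' s.py; python3 s.py
```

```text
8.9667 F [4.9 3.1 3.4] T [ 0.5217 -0.8611  0.0535] q6 2.0538 0.2036 [0.5539 0.0033 0.3539]
```

```bash
python3 -m pendant '[0,0,0,3,0.2,0,0,0,5,0.2,0,0,0,5,0.2,0,0,0,5,0.2]'; python3 s.py
```

```text
clock: 9.3
tool_pos: [0.5539, 0.0033, 0.3539]
ee_rot: [0.909, 0.416, 0.001, -0.0]
force: [4.4, 2.5, 2.8]
finger_gap: 0.0074
grip_force: 42.6
9.3 F [4.4 2.5 2.8] T [ 0.4783 -0.9889  0.0276] q6 2.1411 0.2022 [0.5539 0.0033 0.3539]
```

```bash
python3 -m pendant '[0,0,0,3,0.2,0,0,0,6,0.2,0,0,0,8,0.2,0,0,0,8,0.2,0,0,0,8,0.2]'; python3 s.py
```

```text
clock: 9.72
tool_pos: [0.554, 0.0032, 0.3539]
ee_rot: [0.936, 0.352, 0.001, -0.0]
force: [5.1, 1.6, 2.4]
finger_gap: 0.0078
grip_force: 42.5
9.7167 F [5.1 1.6 2.4] T [ 0.3266 -0.9913  0.0036] q6 2.2807 0.2037 [0.554  0.0032 0.3539]
```

```bash
python3 -m pendant '[0,0,0,3,0.2,0,0,0,6,0.2,0,0,0,8,0.2,0,0,0,8,0.2,0,0,0,8,0.2]'; python3 s.py
```

```text
clock: 10.13
tool_pos: [0.554, 0.0031, 0.3539]
ee_rot: [0.958, 0.286, 0.001, -0.0]
force: [5.5, 1.0, 2.7]
finger_gap: 0.0078
grip_force: 42.5
10.1333 F [5.5 1.  2.7] T [ 0.2513 -1.1294  0.0373] q6 2.4203 0.2037 [0.554  0.0031 0.3539]
```

```bash
python3 -m pendant '[0,0,0,3,0.2,0,0,0,6,0.2,0,0,0,8,0.2,0,0,0,8,0.2,0,0,0,8,0.2]'; python3 s.py
```

```text
clock: 10.55
tool_pos: [0.5541, 0.0031, 0.3539]
ee_rot: [0.976, 0.218, 0.001, -0.0]
force: [4.9, 1.0, 2.5]
finger_gap: 0.0078
grip_force: 42.5
10.55 F [4.9 1.  2.5] T [ 0.0553 -1.173   0.102 ] q6 2.5599 0.2683 [0.5541 0.0031 0.3539]
```

Contact: the wrist moment rose by about 0.065 N m (joint 6 shows the same), so the bottom is about 2.5° back. I'll turn 4.5° more.

```bash
python3 -m pendant '[0,0,0,2,0.2,0,0,0,4.5,0.2,0,0,0,4.5,0.2,0,0,0,4.5,0.2,0,0,0,4.5,0.2]'; python3 s.py
```

```text
clock: 10.97
tool_pos: [0.5541, 0.0031, 0.3539]
ee_rot: [0.984, 0.18, 0.001, 0.0]
force: [6.5, -0.2, 2.6]
finger_gap: 0.0073
grip_force: 42.5
10.9667 F [ 6.5 -0.2  2.6] T [-1.1000e-03 -1.2152e+00  2.0940e-01] q6 2.638 0.2151 [0.5541 0.0031 0.3539]
```

The moment is 0.21 N m, about 7° past the bottom, so it's snug. I'll back off 90° + 7° = 97°.

```bash
python3 -m pendant '[0,0,0,-7,0.2,0,0,0,-14,0.2,0,0,0,-21,0.2,0,0,0,-28,0.2,0,0,0,-35,0.2,0,0,0,-42,0.2,0,0,0,-49,0.2,0,0,0,-56,0.2,0,0,0,-63,0.2]'; python3 -m pendant '[0,0,0,-7,0.2,0,0,0,-14,0.2,0,0,0,-21,0.2,0,0,0,-28,0.2,0,0,0,-34,0.2,0,0,0,-34,0.2,0,0,0,-34,0.2]'; python3 s.py; python3 -m pendant '[0,0,0,0,2.5,0,0,0,0,2.5,0,0,0,0,2.5,0,0,0,0,2.5]'; python3 s.py;  python3 -m pendant '[0,0,-2,0,2.5,0,0,-4,0,2.5,0,0,-4,0,2.5,0,0,-4,0,2.5]';python3 - <<'E'
from h import *
s=get_state(); print(s["q"],s["tool_pos"]); Rm=R.from_quat(s["ee_rot"]).as_matrix(); print(Rm[:,1])
cv2.imwrite("pics/w5.png",capture("wrist"))
for n in("top","scene"): cv2.imwrite(f"pics/{n}1.png",capture(n))
E
```

```text
clock: 11.72
tool_pos: [0.5536, 0.0034, 0.3539]
ee_rot: [0.743, 0.67, 0.001, -0.0]
force: [1.2, 3.3, 5.3]
finger_gap: 0.0075
grip_force: 42.9
clock: 12.3
tool_pos: [0.5533, 0.0033, 0.3538]
ee_rot: [0.517, 0.856, 0.0, -0.0]
force: [-1.2, 2.9, 6.2]
finger_gap: 0.0074
grip_force: 43.1
12.3 F [-1.2  2.9  6.2] T [0.5865 0.283  0.0315] q6 0.9446 -0.5334 [0.5533 0.0033 0.3538]
clock: 12.63
tool_pos: [0.5535, 0.003, 0.3534]
ee_rot: [0.519, 0.855, -0.0, -0.0]
force: [0.4, 0.2, 0.5]
finger_gap: 0.0251
grip_force: 0.0
12.6333 F [0.4 0.2 0.5] T [-0.0336 -0.0541 -0.0322] q6 0.9488 -0.0415 [0.5535 0.003  0.3534]
clock: 12.97
tool_pos: [0.5538, 0.003, 0.3942]
ee_rot: [0.519, 0.855, 0.0, 0.001]
force: [0.3, -0.7, -0.0]
finger_gap: 0.0254
grip_force: 0.0
[-1.41833391e-01  3.15196203e-01 -1.08420231e-03  1.25302622e+00
 -1.34480917e-05  9.49401135e-01] [0.55375032 0.0029509  0.39424911]
[0.88719631 0.46139058 0.0012034 ]
```

View pics/w5.png

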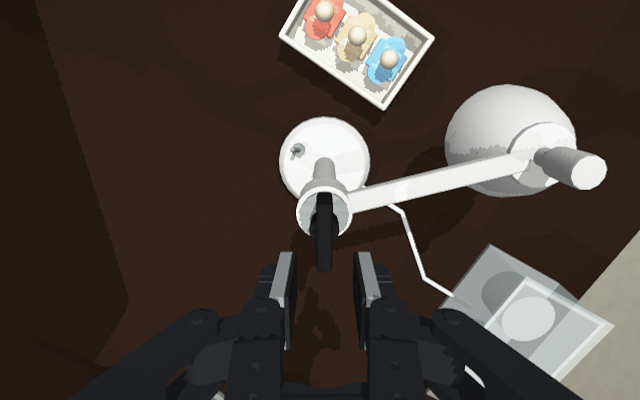

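The wrist view shows the blade lined up with the jaws at column 325. The finial top is near (590,172) and the dish is undisturbed at the top.

```bash
python3 - <<'E'
from h import *
np.set_printoptions(precision=4,suppress=True)
ax=np.array([.5537,.0031,0])
f=at("wrist",(590,172),.186); print(f,f-ax,np.linalg.norm((f-ax)[:2]),np.degrees(np.arctan2(*(f-ax)[1::-1])))
print("blade end",at("wrist",(325,270),.19), "base",at("wrist",(324,160),.018))
for g in (np.array([.6561,.0882])-[.5549,.001],np.array([.6553,.0974])-[.556,.0052]): print(np.hypot(*g),np.degrees(np.arctan2(g[1],g[0])))
for d in (np.array([.5265,.1155])-[.5553,.0009],np.array([.5316,.1214])-[.556,.0052],np.array([.5244,.1187])-[.5500,.0045]): print(np.hypot(*d),np.degrees(np.arctan2(d[1],d[0])))
a=np.radians(42.3); g=ax+.14*np.array([np.cos(a),np.sin(a),0])
s=get_state(); Rm=R.from_quat(s["ee_rot"]).as_matrix(); print(g, Rm.T@(g+[0,0,.44]-s["tool_pos"])*100)
E
```

```text
[0.6553 0.097  0.186 ] [0.1016 0.0939 0.186 ] 0.13837433980950425 42.76097211481194
blade end [ 0.5615 -0.0121  0.19  ] base [0.5501 0.008  0.018 ]
0.13358622683495486 40.75016285047696
0.13550398518124843 42.87669038565143
0.11816344612442549 104.10680473707312
0.11873415683787039 101.85883461236757
0.11703418304068261 102.63500921776304
[0.6572 0.0973 0.    ] [ 3.5842 13.5578 -4.724 ]
```

```bash
python3 -m pendant '[0.4,1.5,0,7,3.5,0.8,3,0,14,4,1.2,4.5,0,21,4.5,1.6,6,0,28,4.5,2,7.5,0,35,4.5,2.4,9,0,42,4.5,2.8,10.5,0,49,4.5,3.2,12,0,56,4.5,3.6,13.5,0,63,4.5,3.6,13.5,0,63,4.5]' 30;  python3 -m pendant '[0,0,0,6,4.5,0,0,0,12,4.5,0,0,0,12,4.5]'; python3 - <<'E'
from h import *
s=get_state(); p=camera_params("wrist"); Rm=R.from_quat(s["ee_rot"]).as_matrix(); cv2.imwrite("pics/w6.png",capture("wrist")); print(s["q"],Rm[:,1],s["finger_gap"]); print(Rm.T@(np.array([.6565,.0972,.331])-s["tool_pos"])*100)
v=p["world_to_cam"]@np.array([.6565,.0972,.186,1]); print(p["cx"]-p["fx"]*v[0]/v[2],p["cy"]+p["fy"]*v[1]/v[2])
for uv in((325,230),(325,245)): print(at("wrist",uv,.186))
E
```

```text
clock: 13.95
tool_pos: [0.658, 0.0986, 0.392]
ee_rot: [0.891, 0.455, -0.001, -0.0]
force: [0.7, 0.3, 0.3]
finger_gap: 0.0449
grip_force: 0.0
clock: 14.2
tool_pos: [0.6565, 0.0969, 0.393]
ee_rot: [0.933, 0.361, -0.001, -0.0]
force: [-0.9, 1.0, -0.2]
finger_gap: 0.0451
grip_force: 0.0
[ 2.39145286e-02  5.14966622e-01  3.21509750e-01  1.37860096e+00
 -1.00010233e-04  2.42693012e+00] [ 0.67323601 -0.73942729 -0.0007512 ] 0.045149870211832734
[ 0.02578736 -0.01618169  6.19633834]
323.5814705833509 237.7757470089148
[0.66033035 0.09963891 0.186     ]
[0.65386055 0.09366311 0.186     ]
```

View pics/w6.png

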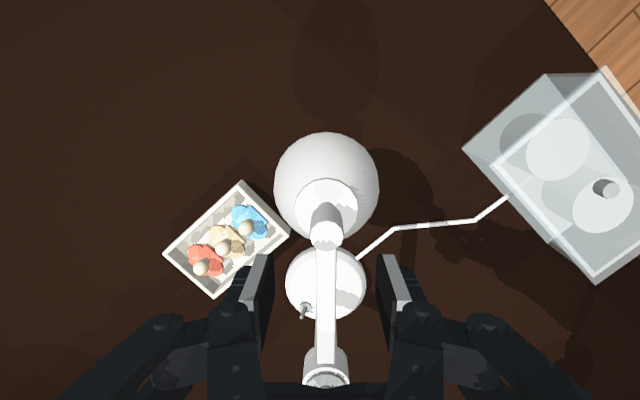

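The finial top is centred at (326,232), midway between the jaws. I'll descend and pinch gently.

```bash
python3 -m pendant '[0.1,0,2,0,4.5,0.2,0,4,0,4.5,0.2,0,6,0,4.5,0.2,0,6.2,0,4.5,0.2,0,6.2,0,4.5]' 25; python3 s.py; python3 -m pendant '[0,0,0,0,1.2,0,0,0,0,1.2,0,0,0,0,1.2,0,0,0,0,1.2,0,0,0,0,1.2,0,0,0,0,1.2,0,0,0,0,1.2,0,0,0,0,1.2]' 25; python3 s.py; python3 - <<'E'
from h import *
s=get_state();Rm=R.from_quat(s["ee_rot"]).as_matrix(); print(s["finger_gap"])
# arc about axis at 140 mm, along tool axes at each call start
ax=np.array([.5537,.0031]); p=s["tool_pos"][:2]-ax; print(np.hypot(*p),np.degrees(np.arctan2(p[1],p[0])),Rm[:,1])
rr=14.0
for k in range(1,11):
    t=np.radians(4*k); print(4*k, (-rr*(1-np.cos(t))).round(2), (-rr*np.sin(t)).round(2))
E
```

```text
clock: 14.67
tool_pos: [0.6578, 0.0983, 0.3309]
ee_rot: [0.932, 0.364, -0.001, -0.0]
force: [-0.7, -0.1, 0.9]
finger_gap: 0.045
grip_force: 0.0
14.6667 F [-0.7 -0.1  0.9] T [-0.0224 -0.0007  0.0412] q6 2.4234 -0.0794 [0.6578 0.0983 0.3309]
clock: 15.33
tool_pos: [0.6585, 0.0985, 0.3331]
ee_rot: [0.932, 0.362, 0.001, 0.0]
force: [-0.6, -0.5, 7.4]
finger_gap: 0.0182
grip_force: 24.8
15.3333 F [-0.6 -0.5  7.4] T [-0.0846  0.1818  0.0408] q6 2.4265 0.0356 [0.6585 0.0985 0.3331]
0.018227248941535695
0.14168358775890574 42.316753963189015 [ 0.67526572 -0.73757285  0.00158241]
4 -0.03 -0.98
8 -0.14 -1.95
12 -0.31 -2.91
16 -0.54 -3.86
20 -0.84 -4.79
24 -1.21 -5.69
28 -1.64 -6.57
32 -2.13 -7.42
36 -2.67 -8.23
40 -3.28 -9.0
```

```bash
python3 -m pendant '[-0.03,-0.98,0,-4,1.2,-0.14,-1.95,0,-8,1.2,-0.31,-2.91,0,-12,1.2,-0.54,-3.86,0,-16,1.2,-0.84,-4.79,0,-20,1.2,-1.21,-5.69,0,-24,1.2,-1.64,-6.57,0,-28,1.2,-2.13,-7.42,0,-32,1.2,-2.67,-8.23,0,-36,1.2,-3.28,-9,0,-40,1.2]'; python3 s.py; python3 -m pendant '[-0.03,-0.98,0,-4,1.2,-0.14,-1.95,0,-8,1.2,-0.31,-2.91,0,-12,1.2,-0.54,-3.86,0,-16,1.2,-0.84,-4.79,0,-20,1.2,-0.84,-4.79,0,-20,1.2,-0.84,-4.79,0,-20,1.2]'; python3 s.py;  python3 - <<'E'
from h import *
s=get_state();ax=np.array([.5537,.0031]); p=s["tool_pos"][:2]-ax; print(np.hypot(*p),np.degrees(np.arctan2(p[1],p[0])),s["finger_gap"])
E
```

```text
clock: 16.17
tool_pos: [0.5733, 0.1433, 0.3331]
ee_rot: [0.751, 0.661, 0.002, 0.0]
force: [0.0, 3.3, 7.1]
finger_gap: 0.0182
grip_force: 24.8
16.1667 F [0.  3.3 7.1] T [ 0.6233  0.0056 -0.1256] q6 1.8054 1.5194 [0.5733 0.1433 0.3331]
clock: 16.75
tool_pos: [0.5243, 0.1414, 0.333]
ee_rot: [0.626, 0.78, 0.001, -0.0]
force: [-4.2, 8.5, 9.0]
finger_gap: 0.0183
grip_force: 25.0
16.75 F [-4.2  8.5  9. ] T [ 1.6476  0.7638 -0.1159] q6 1.4648 -0.4721 [0.5243 0.1414 0.333 ]
0.14142587436769272 102.01863989386483 0.018299744148006645
```

```bash
python3 -m pendant '[0,0,0,0,4.5,0,0,0,0,4.5,0,0,0,0,4.5,0,0,0,0,4.5,0,0,0,0,4.5,0,0,-2,0,4.5,0,0,-5,0,4.5,0,0,-8,0,4.5,0,0,-10,0,4.5,0,0,-10,0,4.5]'; python3 -m pendant '[3,0,0,0,4.5,6,0,0,0,4.5,9,0,0,0,4.5,12,0,0,0,4.5,14,0,0,0,4.5,14,0,0,0,4.5]'; python3 s.py; python3 - <<'E'
from h import *
a=capture("top")[150:290,160:340]; b=capture("scene")[180:290,340:445]
cv2.imwrite("pics/e.png",np.hstack([cv2.resize(a,(463,360)),cv2.resize(b,(330,360))]))
E
```

```text
clock: 17.58
tool_pos: [0.5252, 0.1408, 0.4355]
ee_rot: [0.626, 0.78, 0.002, 0.002]
force: [0.0, -0.3, -0.1]
finger_gap: 0.0453
grip_force: 0.0
clock: 18.08
tool_pos: [0.4937, 0.2804, 0.4309]
ee_rot: [0.625, 0.781, -0.0, -0.0]
force: [0.2, -0.3, -0.3]
finger_gap: 0.0448
grip_force: 0.0
18.0833 F [ 0.2 -0.3 -0.3] T [ 0.0175 -0.0067 -0.0231] q6 1.7235 0.7876 [0.4937 0.2804 0.4309]
```

View pics/e.png

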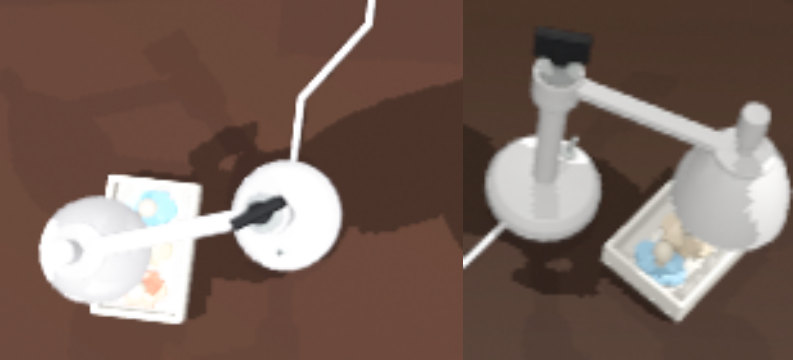

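The final view shows the shade hanging over the dish, the screw blade where I left it and everything else undisturbed. The gripper is clear, so I'll hand in.

```bash
python3 -c "
from workcell import r
print(r.sign_off())"
```

```text
the job is handed in; nothing more can be done
None
```

I handed the job in at about 18 s: the screw was felt to bottom and snugged to about 0.21 N m, backed off a quarter turn, and the arm swung so the shade hangs over the dish, by my measurement within about 2° of its centre line; the final picture showed the dish and pacifiers where they stood, and it did not cover the brush holder or acrylic box, which the robot stayed clear of.

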